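# Pack out the side guide of a bagging fixture

### The job

Fill the gap between the fixed end stop and the sliding side guide of the bagging fixture: stand white spacers from the sheet pan upright in it, side by side with their broad faces across the gap, one after another until no further spacer will fit, and leave any spare ones standing in the pan. Then push the guide (the black post is its handle) against the stack until you feel it close up tight, and finish while still holding the guide pressed firmly on the stack, so that a colleague can tighten the screws. Leave the jar, the cardboard roll and the bowl where they stand.

Things in the scene. Friction and masses are not known exactly. Their poses are not given: they have to be found in the camera images.
- bed: Flat aluminium bed plate of the fixture, fixed to the table, 110 (x) x 280 (y) x 8 mm; origin at the centre of its underside, its top face 8 mm above the origin. The stop and the guide stand on it, and its y axis runs from the stop to the guide, across the gap. It can lie on either side of the robot.
- stop: Steel end stop, immovable, axes as the bed: upright block 70 (x) x 22 (y) x 40 tall, a low foot behind it. Origin: on the bed's top, at the middle of the bottom edge of the face towards the guide (the block lies to -y of it). It is set differently each time: the gap (guide origin less stop origin along the bed's y) starts between 36 and 64 mm.
- guide: Steel guide sliding along the bed's y, axes as the bed. Upright plate 70 (x) x 12 (y) x 40 tall; origin on the bed's top, at the middle of the bottom edge of the face towards the stop (plate lies to +y). A light spring (2 N, rising to 4 N) keeps it open, 35 mm to +y of the bed's origin, and reopens it when let go; it can be pushed at most 22 mm to the stop (-y).
- guide_post (a point): Middle of the top of the guide's black upright post, which is 24 (x) x 20 (y), 60 mm to +y of the guide's origin, its top 60 mm above the bed's top. It stands on the guide's foot, 8 mm high and 50 wide (x), so its free height is 52 mm.
- spacer0: One of four identical white plastic spacers: body 60 (own x) x 16 thick (own y) x 45 tall, on top a centred upright grip tab 24 (x) x 8 (y) x 31 mm tall, 76 in all; about 50 g. Origin: centre of the underside. It stands upright in the pan, its x along the pan's x within 0.25 rad.
- spacer1: One of four identical white plastic spacers: body 60 (own x) x 16 thick (own y) x 45 tall, on top a centred upright grip tab 24 (x) x 8 (y) x 31 mm tall, 76 in all; about 50 g. Origin: centre of the underside. It stands upright in the pan, its x along the pan's x within 0.25 rad.
- spacer2: One of four identical white plastic spacers: body 60 (own x) x 16 thick (own y) x 45 tall, on top a centred upright grip tab 24 (x) x 8 (y) x 31 mm tall, 76 in all; about 50 g. Origin: centre of the underside. It stands upright in the pan, its x along the pan's x within 0.25 rad.
- spacer3: One of four identical white plastic spacers: body 60 (own x) x 16 thick (own y) x 45 tall, on top a centred upright grip tab 24 (x) x 8 (y) x 31 mm tall, 76 in all; about 50 g. Origin: centre of the underside. It stands upright in the pan, its x along the pan's x within 0.25 rad.
- pan: Shallow dark metal sheet pan, fixed to the table, 250 (x) x 190 (y), rim 18 mm high, walls and floor 3 mm (spacers stand 3 mm above its origin); origin at the centre of its underside. Spacers stand in it two by two, about 100 mm apart along its x and 70 along its y.
- jar: Closed jar, 70 mm across, 100 tall; a bystander. Origin: centre of the underside.
- tape_roll: Cardboard roll core standing on end, 90 mm across, 45 tall; a bystander. Origin: centre of the underside.
- bowl: Small steel bowl, 110 mm across, 45 tall; a bystander. Origin: centre of the underside.
Things that resemble listed ones, but are neither listed nor needed, are in the scene too. What is shaped like the spacer3 but blue is not meant.

How it is judged:
On the way, in this order (a step that is already met when the one before it is completed fails the run):
1. a first spacer stands in the gap, let go ((((x of spacer0 in the frame of bed between -0.015 and 0.015 m and y of spacer0 in the frame of bed between -0.04 and 0.04 m and z of spacer0 in the frame of bed between 0.004 and 0.0115 m and angle between spacer0's own z axis and vertical below 0.12 rad and angle between the y axis of spacer0 and the y axis of bed, either way round below 0.15 rad) and contact force between the fingers and spacer0 below 0.1 N) or ((x of spacer1 in the frame of bed between -0.015 and 0.015 m and y of spacer1 in the frame of bed between -0.04 and 0.04 m and z of spacer1 in the frame of bed between 0.004 and 0.0115 m and angle between spacer1's own z axis and vertical below 0.12 rad and angle between the y axis of spacer1 and the y axis of bed, either way round below 0.15 rad) and contact force between the fingers and spacer1 below 0.1 N) or ((x of spacer2 in the frame of bed between -0.015 and 0.015 m and y of spacer2 in the frame of bed between -0.04 and 0.04 m and z of spacer2 in the frame of bed between 0.004 and 0.0115 m and angle between spacer2's own z axis and vertical below 0.12 rad and angle between the y axis of spacer2 and the y axis of bed, either way round below 0.15 rad) and contact force between the fingers and spacer2 below 0.1 N) or ((x of spacer3 in the frame of bed between -0.015 and 0.015 m and y of spacer3 in the frame of bed between -0.04 and 0.04 m and z of spacer3 in the frame of bed between 0.004 and 0.0115 m and angle between spacer3's own z axis and vertical below 0.12 rad and angle between the y axis of spacer3 and the y axis of bed, either way round below 0.15 rad) and contact force between the fingers and spacer3 below 0.1 N))), for 0.1 s.
2. a second spacer stands in the gap, let go (((((x of spacer0 in the frame of bed between -0.015 and 0.015 m and y of spacer0 in the frame of bed between -0.04 and 0.04 m and z of spacer0 in the frame of bed between 0.004 and 0.0115 m and angle between spacer0's own z axis and vertical below 0.12 rad and angle between the y axis of spacer0 and the y axis of bed, either way round below 0.15 rad) and contact force between the fingers and spacer0 below 0.1 N) and ((x of spacer1 in the frame of bed between -0.015 and 0.015 m and y of spacer1 in the frame of bed between -0.04 and 0.04 m and z of spacer1 in the frame of bed between 0.004 and 0.0115 m and angle between spacer1's own z axis and vertical below 0.12 rad and angle between the y axis of spacer1 and the y axis of bed, either way round below 0.15 rad) and contact force between the fingers and spacer1 below 0.1 N)) or (((x of spacer0 in the frame of bed between -0.015 and 0.015 m and y of spacer0 in the frame of bed between -0.04 and 0.04 m and z of spacer0 in the frame of bed between 0.004 and 0.0115 m and angle between spacer0's own z axis and vertical below 0.12 rad and angle between the y axis of spacer0 and the y axis of bed, either way round below 0.15 rad) and contact force between the fingers and spacer0 below 0.1 N) and ((x of spacer2 in the frame of bed between -0.015 and 0.015 m and y of spacer2 in the frame of bed between -0.04 and 0.04 m and z of spacer2 in the frame of bed between 0.004 and 0.0115 m and angle between spacer2's own z axis and vertical below 0.12 rad and angle between the y axis of spacer2 and the y axis of bed, either way round below 0.15 rad) and contact force between the fingers and spacer2 below 0.1 N)) or (((x of spacer0 in the frame of bed between -0.015 and 0.015 m and y of spacer0 in the frame of bed between -0.04 and 0.04 m and z of spacer0 in the frame of bed between 0.004 and 0.0115 m and angle between spacer0's own z axis and vertical below 0.12 rad and angle between the y axis of spacer0 and the y axis of bed, either way round below 0.15 rad) and contact force between the fingers and spacer0 below 0.1 N) and ((x of spacer3 in the frame of bed between -0.015 and 0.015 m and y of spacer3 in the frame of bed between -0.04 and 0.04 m and z of spacer3 in the frame of bed between 0.004 and 0.0115 m and angle between spacer3's own z axis and vertical below 0.12 rad and angle between the y axis of spacer3 and the y axis of bed, either way round below 0.15 rad) and contact force between the fingers and spacer3 below 0.1 N)) or (((x of spacer1 in the frame of bed between -0.015 and 0.015 m and y of spacer1 in the frame of bed between -0.04 and 0.04 m and z of spacer1 in the frame of bed between 0.004 and 0.0115 m and angle between spacer1's own z axis and vertical below 0.12 rad and angle between the y axis of spacer1 and the y axis of bed, either way round below 0.15 rad) and contact force between the fingers and spacer1 below 0.1 N) and ((x of spacer2 in the frame of bed between -0.015 and 0.015 m and y of spacer2 in the frame of bed between -0.04 and 0.04 m and z of spacer2 in the frame of bed between 0.004 and 0.0115 m and angle between spacer2's own z axis and vertical below 0.12 rad and angle between the y axis of spacer2 and the y axis of bed, either way round below 0.15 rad) and contact force between the fingers and spacer2 below 0.1 N)) or (((x of spacer1 in the frame of bed between -0.015 and 0.015 m and y of spacer1 in the frame of bed between -0.04 and 0.04 m and z of spacer1 in the frame of bed between 0.004 and 0.0115 m and angle between spacer1's own z axis and vertical below 0.12 rad and angle between the y axis of spacer1 and the y axis of bed, either way round below 0.15 rad) and contact force between the fingers and spacer1 below 0.1 N) and ((x of spacer3 in the frame of bed between -0.015 and 0.015 m and y of spacer3 in the frame of bed between -0.04 and 0.04 m and z of spacer3 in the frame of bed between 0.004 and 0.0115 m and angle between spacer3's own z axis and vertical below 0.12 rad and angle between the y axis of spacer3 and the y axis of bed, either way round below 0.15 rad) and contact force between the fingers and spacer3 below 0.1 N)) or (((x of spacer2 in the frame of bed between -0.015 and 0.015 m and y of spacer2 in the frame of bed between -0.04 and 0.04 m and z of spacer2 in the frame of bed between 0.004 and 0.0115 m and angle between spacer2's own z axis and vertical below 0.12 rad and angle between the y axis of spacer2 and the y axis of bed, either way round below 0.15 rad) and contact force between the fingers and spacer2 below 0.1 N) and ((x of spacer3 in the frame of bed between -0.015 and 0.015 m and y of spacer3 in the frame of bed between -0.04 and 0.04 m and z of spacer3 in the frame of bed between 0.004 and 0.0115 m and angle between spacer3's own z axis and vertical below 0.12 rad and angle between the y axis of spacer3 and the y axis of bed, either way round below 0.15 rad) and contact force between the fingers and spacer3 below 0.1 N)))), for 0.1 s.
At the end, for the whole second after the job is handed in: Fingers on the guide (over 2 N), guide on stack and stack on stop over 4 N each, guide closed under 18.5 mm. Each spacer is seated on the bed, let go (15 mm off its middle line, tilt 0.12, square 0.15 rad), or upright in the pan; all at rest (y of guide in the frame of bed above 0.0165 m and contact force between the fingers and guide above 2 N and ((((x of spacer0 in the frame of bed between -0.015 and 0.015 m and y of spacer0 in the frame of bed between -0.04 and 0.04 m and z of spacer0 in the frame of bed between 0.004 and 0.0115 m and angle between spacer0's own z axis and vertical below 0.12 rad and angle between the y axis of spacer0 and the y axis of bed, either way round below 0.15 rad) and contact force between the fingers and spacer0 below 0.1 N) and contact force between spacer0 and guide above 4 N) or (((x of spacer1 in the frame of bed between -0.015 and 0.015 m and y of spacer1 in the frame of bed between -0.04 and 0.04 m and z of spacer1 in the frame of bed between 0.004 and 0.0115 m and angle between spacer1's own z axis and vertical below 0.12 rad and angle between the y axis of spacer1 and the y axis of bed, either way round below 0.15 rad) and contact force between the fingers and spacer1 below 0.1 N) and contact force between spacer1 and guide above 4 N) or (((x of spacer2 in the frame of bed between -0.015 and 0.015 m and y of spacer2 in the frame of bed between -0.04 and 0.04 m and z of spacer2 in the frame of bed between 0.004 and 0.0115 m and angle between spacer2's own z axis and vertical below 0.12 rad and angle between the y axis of spacer2 and the y axis of bed, either way round below 0.15 rad) and contact force between the fingers and spacer2 below 0.1 N) and contact force between spacer2 and guide above 4 N) or (((x of spacer3 in the frame of bed between -0.015 and 0.015 m and y of spacer3 in the frame of bed between -0.04 and 0.04 m and z of spacer3 in the frame of bed between 0.004 and 0.0115 m and angle between spacer3's own z axis and vertical below 0.12 rad and angle between the y axis of spacer3 and the y axis of bed, either way round below 0.15 rad) and contact force between the fingers and spacer3 below 0.1 N) and contact force between spacer3 and guide above 4 N)) and ((((x of spacer0 in the frame of bed between -0.015 and 0.015 m and y of spacer0 in the frame of bed between -0.04 and 0.04 m and z of spacer0 in the frame of bed between 0.004 and 0.0115 m and angle between spacer0's own z axis and vertical below 0.12 rad and angle between the y axis of spacer0 and the y axis of bed, either way round below 0.15 rad) and contact force between the fingers and spacer0 below 0.1 N) and contact force between spacer0 and stop above 4 N) or (((x of spacer1 in the frame of bed between -0.015 and 0.015 m and y of spacer1 in the frame of bed between -0.04 and 0.04 m and z of spacer1 in the frame of bed between 0.004 and 0.0115 m and angle between spacer1's own z axis and vertical below 0.12 rad and angle between the y axis of spacer1 and the y axis of bed, either way round below 0.15 rad) and contact force between the fingers and spacer1 below 0.1 N) and contact force between spacer1 and stop above 4 N) or (((x of spacer2 in the frame of bed between -0.015 and 0.015 m and y of spacer2 in the frame of bed between -0.04 and 0.04 m and z of spacer2 in the frame of bed between 0.004 and 0.0115 m and angle between spacer2's own z axis and vertical below 0.12 rad and angle between the y axis of spacer2 and the y axis of bed, either way round below 0.15 rad) and contact force between the fingers and spacer2 below 0.1 N) and contact force between spacer2 and stop above 4 N) or (((x of spacer3 in the frame of bed between -0.015 and 0.015 m and y of spacer3 in the frame of bed between -0.04 and 0.04 m and z of spacer3 in the frame of bed between 0.004 and 0.0115 m and angle between spacer3's own z axis and vertical below 0.12 rad and angle between the y axis of spacer3 and the y axis of bed, either way round below 0.15 rad) and contact force between the fingers and spacer3 below 0.1 N) and contact force between spacer3 and stop above 4 N)) and ((x of spacer0 in the frame of bed between -0.015 and 0.015 m and y of spacer0 in the frame of bed between -0.04 and 0.04 m and z of spacer0 in the frame of bed between 0.004 and 0.0115 m and angle between spacer0's own z axis and vertical below 0.12 rad and angle between the y axis of spacer0 and the y axis of bed, either way round below 0.15 rad) or (x of spacer0 in the frame of pan between -0.125 and 0.125 m and y of spacer0 in the frame of pan between -0.095 and 0.095 m and z of spacer0 in the frame of pan below 0.03 m and angle between spacer0's own z axis and vertical below 0.15 rad)) and ((x of spacer1 in the frame of bed between -0.015 and 0.015 m and y of spacer1 in the frame of bed between -0.04 and 0.04 m and z of spacer1 in the frame of bed between 0.004 and 0.0115 m and angle between spacer1's own z axis and vertical below 0.12 rad and angle between the y axis of spacer1 and the y axis of bed, either way round below 0.15 rad) or (x of spacer1 in the frame of pan between -0.125 and 0.125 m and y of spacer1 in the frame of pan between -0.095 and 0.095 m and z of spacer1 in the frame of pan below 0.03 m and angle between spacer1's own z axis and vertical below 0.15 rad)) and ((x of spacer2 in the frame of bed between -0.015 and 0.015 m and y of spacer2 in the frame of bed between -0.04 and 0.04 m and z of spacer2 in the frame of bed between 0.004 and 0.0115 m and angle between spacer2's own z axis and vertical below 0.12 rad and angle between the y axis of spacer2 and the y axis of bed, either way round below 0.15 rad) or (x of spacer2 in the frame of pan between -0.125 and 0.125 m and y of spacer2 in the frame of pan between -0.095 and 0.095 m and z of spacer2 in the frame of pan below 0.03 m and angle between spacer2's own z axis and vertical below 0.15 rad)) and ((x of spacer3 in the frame of bed between -0.015 and 0.015 m and y of spacer3 in the frame of bed between -0.04 and 0.04 m and z of spacer3 in the frame of bed between 0.004 and 0.0115 m and angle between spacer3's own z axis and vertical below 0.12 rad and angle between the y axis of spacer3 and the y axis of bed, either way round below 0.15 rad) or (x of spacer3 in the frame of pan between -0.125 and 0.125 m and y of spacer3 in the frame of pan between -0.095 and 0.095 m and z of spacer3 in the frame of pan below 0.03 m and angle between spacer3's own z axis and vertical below 0.15 rad)) and linear speed of each of spacer0, spacer1, spacer2, spacer3, guide below 0.02 m/s); the arm keeps its last pose, push and grip.
It fails at once if the jar is moved more than 30 mm or tipped (distance of jar from where it was at the start of the episode above 0.03 m or angle between jar's own z axis and vertical above 0.4 rad).
It fails at once if the tape_roll is moved more than 30 mm or tipped (distance of tape_roll from where it was at the start of the episode above 0.03 m or angle between tape_roll's own z axis and vertical above 0.4 rad).
It fails at once if the bowl is moved more than 30 mm or tipped (distance of bowl from where it was at the start of the episode above 0.03 m or angle between bowl's own z axis and vertical above 0.4 rad).
It fails at once if the guide is rammed onto the stack with over 60 N (contact force between any of spacer0, spacer1, spacer2, spacer3 and guide above 60 N).
It also fails if it takes over 72 s, if anything falls off the work surface, if the arm or the gripper's body presses on something with over 40 N, if the wrist force passes 120 N, or if a joint passes its speed limit or range.

### The arm

A 6-joint arm with a two-finger parallel gripper is mounted at the origin on the work surface. World frame = base frame: x ahead of the robot, y to its left, z up, the work surface at z = 0. Lengths are in m, angles in rad, forces in N, time in s.
With the tool pointing down it reaches from about 0.275 to 0.825 m from the base axis. Payload 4.9 kg.
Tool frame: the origin (TCP) lies at the very end of the fingers, on their centre line; the grasp point (between the pads) lies 19 mm behind it; z points along the fingers, y is the direction in which the jaws open and shut (so a half turn about z gives the same grasp; the last joint's range is limited). The gripper opens to 85 mm and grips with 20 to 120 N. Pads are 22 mm wide; open, the fingers measure 114 mm over their backs; the gripper's body (76 mm by 85 mm) begins 54 mm behind the grasp point. The pads swing forward as they close: fully open they stand 13 mm farther back than shut.
Start: joints at [-1.264, 0.326, -0.193, 1.052, 0, 1.437], TCP at [0.235, -0.497, 0.231] pointing down, gripper open.
Joint ranges: [-2.65, 2.65], [-0.97, 1.79], [-1.3, 1.35], [-1.93, 2.1], [-1.47, 1.37], [-3.14, 3.14]. Speed limits (rad/s): [2.57, 2.57, 3.14, 3.14, 3.14, 3.14].

### API

Orientations are given as a unit quaternion [w, x, y, z].
In Python, from workcell import ctrl, eyes, job gives the robot as it stands.
- The arm moves only by the shell command python3 -m creep 'ROWS' [FORCE]. ROWS is JSON, a list of rows, each a list of 5 numbers: the gripper command: -1 is shut, 1 is fully open, values between are in proportion, then the shift along the tool's x, y, z in m, then the turn about the tool's z in rad. A call has 1 to 12 rows; each row shifts and turns the commanded pose from where the row before left it, along the tool's axes as they then stand; what a row does not reach is not made up. A row lasts 1/10 s, in which the tool goes at most 50 mm and 8.59 degrees, less where a joint would pass 70% of its speed; a pose out of reach is approached as far as the arm can. A call with a gripper value outside its range is refused whole. The fingers move at their own pace and stop on an object; FORCE is the grip in N (left out, the last holds). Time passes only in rows, so rows that do not move let the fingers close. It gives the time, the measured TCP pose, the force and the opening at its end, in the units of the state.
- ctrl.get_obs(): the state, without advancing time (a new reading comes with each control period).
- eyes.read_camera(name): name is "scene" or "top" or "wrist"; returns (picture, depth): 420x560x3 uint8, red, green, blue; 420x560 float32, m along the optical axis (not along the pixel's ray), 0 where there is no reading.
- eyes.get_calibration(name): a dict with "fx", "fy", "cx", "cy" (pixels), "origin" and "orientation" of the camera in the world. Camera axes: x right, y down, z forward; pixel columns grow to the right and rows downward; lengths in m; the calibration is good to about 2 mm. The wrist camera is an equidistant fisheye: a pixel r from the principal point sees the ray r / f radians off the axis. A picture is of the moment at which its call begins: read the wrist's pose just before it. get_calibration takes no time and is no camera call; for the wrist camera it gives the pose at the moment of the call.
- job.hand_in(): hands the job in, once; it reports no verdict.
The state is a dict: "time_s": time; "joint_positions": joint angles; "dq": joint speeds; "effort": joint torques, N m; "eef_pos": TCP position; "ee_rot": TCP orientation; "force": force on the tool from outside, world axes, zero at the start; "moment": the same for the moment, N m; "width": opening from 0.0 (shut) to 1.0 (fully open).
Only numpy, scipy, OpenCV 4.12 (cv2) and the standard library are available. Lean on these libraries where they do the work, as an engineer would, in place of code of your own. Each camera call takes 0.05 s, during which the arm holds its last target. There are 200 camera calls.

## Working session

There is one attempt and no reset: what is moved stays moved. The work goes in short steps, Python scripts to look and compute and a shell command to move; the robot and the scene stay as the last step left them, time stands still between calls to the robot, and variables do not carry over. Pictures are saved under pics/ and viewed, about 8 in all and at most 12, crops included, and the job is handed in when it is done.

```bash
ls; mkdir -p pics
cat > h.py <<'E'
import numpy as np, cv2
from scipy.spatial.transform import Rotation as R
from workcell import ctrl, eyes, job
def rot(q): return R.from_quat([q[1],q[2],q[3],q[0]]).as_matrix()
def cam(n):
    c=eyes.get_calibration(n); p,d=eyes.read_camera(n); return p,d,c
def save(n,p,s=1):
    cv2.imwrite('pics/'+n+'.png',cv2.resize(p[...,::-1],None,fx=s,fy=s))
def cloud(d,c):
    v,u=np.mgrid[:d.shape[0],:d.shape[1]]
    P=np.stack([(u-c['cx'])/c['fx']*d,(v-c['cy'])/c['fy']*d,d],-1)
    return P@rot(c['orientation']).T+np.array(c['origin'])
def st():
    o=ctrl.get_obs(); print({k:np.round(o[k],4).tolist() for k in('time_s','eef_pos','ee_rot','force','width')}); return o
E
python3 - <<'E'
from h import *
st()
p,d,c=cam('top'); save('top',p,1.4); print(c); np.savez('top.npz',p=p,d=d)
p,d,c=cam('scene'); save('scene',p,1.4); print(c)
print(eyes.get_calibration('wrist'))
E
```

```text
pics
{'time_s': 0.0, 'eef_pos': [0.2345, -0.4968, 0.2305], 'ee_rot': [-0.0009, 0.9758, 0.2186, -0.0001], 'force': [0.3266, -0.1265, -0.4837], 'width': 0.9977}
{'fx': 509.8156501586946, 'fy': 509.8156501586946, 'cx': 271.67141711186525, 'cy': 216.50112249799804, 'origin': array([0.46552538, 0.0127467 , 1.12936918]), 'orientation': array([-0.04924487,  0.70640626, -0.70420592,  0.05156707])}
{'fx': 410.9209028546668, 'fy': 410.9209028546668, 'cx': 283.8628779039368, 'cy': 210.34835654780062, 'origin': array([ 0.88892083, -0.29511126,  0.76027763]), 'orientation': array([-0.24557388,  0.89978688,  0.34962357, -0.08854599])}
{'fx': 325.19226210127806, 'fy': 325.19226210127806, 'cx': 278.74250857094546, 'cy': 213.19004848510025, 'origin': array([ 0.30433344, -0.46536728,  0.37261565]), 'orientation': array([ 0.12938618,  0.83471397, -0.52891421, -0.08222874])}
```

View pics/top.png

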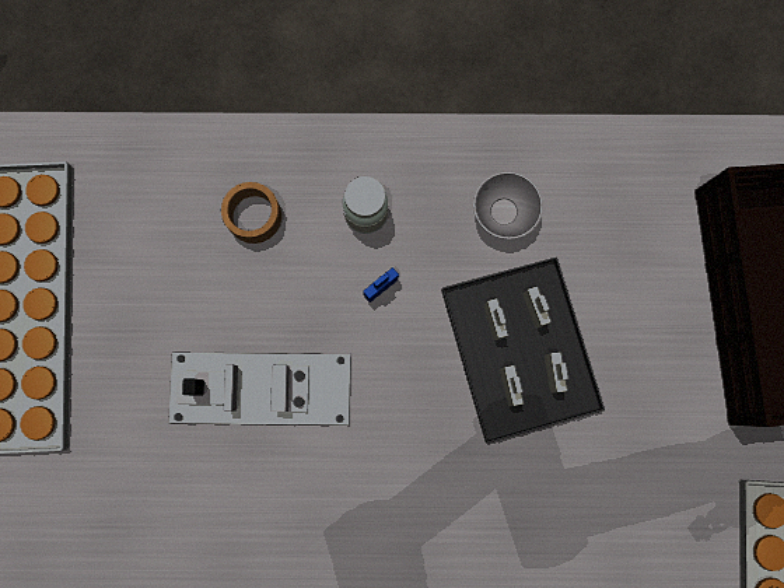

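View pics/scene.png

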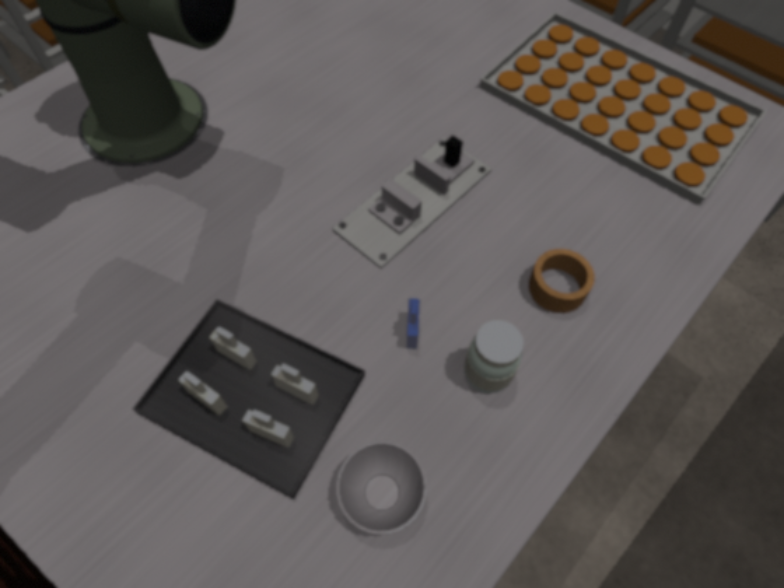

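```bash
cat > m.py <<'E'
from h import *
def rects(n='top',zr=(.030,.095),fil=None,amin=40):
    p,d,c=cam(n); P=cloud(d,c); h=cv2.cvtColor(p,cv2.COLOR_RGB2HSV)
    m=((P[...,2]>zr[0])&(P[...,2]<zr[1])&(d>0)).astype(np.uint8)
    k,l,s,ce=cv2.connectedComponentsWithStats(m)
    for i in range(1,k):
        if s[i,4]<amin: continue
        q=P[l==i]; r=cv2.minAreaRect((q[:,:2]*1000).astype(np.float32))
        print(np.round(ce[i]),s[i,4],'rgb',p[l==i].mean(0).astype(int),'ctr',np.round(r[0],1),'size',np.round(r[1],1),'ang',round(r[2],1),'zmax',np.round(np.percentile(q[:,2],[5,50,95])*1000))
    return p,d,c,P
E
python3 - <<'E'
from m import *
p,d,c,P=rects()
print('tabs'); 
m=(P[...,2]>.06)&(P[...,2]<.09); k,l,s,ce=cv2.connectedComponentsWithStats(m.astype(np.uint8))
for i in range(1,k):
    if s[i,4]>12:
        q=P[l==i]; r=cv2.minAreaRect((q[:,:2]*1000).astype(np.float32)); print(np.round(ce[i]),s[i,4],np.round(r[0],1),np.round(r[1],1),round(r[2],1),np.percentile(q[:,2],50))
print('bed'); hsv=cv2.cvtColor(p,cv2.COLOR_RGB2HSV)
m=(P[...,2]>.005)&(P[...,2]<.2); k,l,s,ce=cv2.connectedComponentsWithStats(m.astype(np.uint8))
for i in range(1,k):
    if s[i,4]>1500:
        q=P[l==i]; r=cv2.minAreaRect((q[:,:2]*1000).astype(np.float32)); print(np.round(ce[i]),s[i,4],np.round(r[0],1),np.round(r[1],1),round(r[2],1),np.percentile(q[:,2],50))
# profile of z along the row through fixture
for u in range(118,254): 
    v=277; print(u,np.round(P[v,u]*1000,0).astype(int)[1:].tolist(),p[v,u].mean().astype(int),end=' | ')
E
```

```text
[365. 143.] 602 rgb [91 89 90] ctr [ 777.7 -188.9] size [107.1 107.1] ang 18.2 zmax [31. 42. 48.]
[522. 216.] 2418 rgb [8 4 3] ctr [ 628.5 -522.3] size [382.1  13.9] ang 4.8 zmax [31. 66. 92.]
[542. 128.] 269 rgb [8 4 4] ctr [ 817.5 -578.3] size [  7.4 100.3] ang 3.5 zmax [31. 66. 92.]
[178. 150.] 676 rgb [111  77  46] ctr [769.3 215.3] size [89.7 88.5] ang 30.9 zmax [34. 45. 48.]
[261. 155.] 335 rgb [68 72 66] ctr [762.5  33.1] size [45.3 68.9] ang 6.2 zmax [36. 70. 90.]
[272. 202.] 229 rgb [ 24  50 109] ctr [653.2   9.3] size [16.1 60.2] ang 39.4 zmax [37. 46. 77.]
[384. 218.] 280 rgb [109 110 108] ctr [ 618.4 -233. ] size [59.5 17. ] ang 20.2 zmax [35. 48. 79.]
[355. 227.] 259 rgb [115 116 114] ctr [ 599.1 -168.8] size [59.7 17.3] ang 15.2 zmax [35. 49. 80.]
[398. 265.] 291 rgb [111 112 110] ctr [ 517.4 -259.5] size [59.8 17. ] ang 7.3 zmax [35. 48. 80.]
[163. 277.] 242 rgb [118 119 121] ctr [492.7 238.3] size [12.8 69.3] ang 89.4 zmax [34. 48. 51.]
[199. 277.] 375 rgb [135 137 140] ctr [492.2 162.9] size [22.6 68. ] ang 89.5 zmax [41. 48. 52.]
[366. 275.] 269 rgb [116 117 115] ct
[... 3037 characters left out ...]
, 17] 151 | 217 [127, 19] 154 | 218 [125, 18] 153 | 219 [123, 15] 157 | 220 [122, 5] 59 | 221 [119, 10] 145 | 222 [117, 7] 153 | 223 [115, 11] 151 | 224 [113, 5] 148 | 225 [111, 8] 150 | 226 [109, 9] 146 | 227 [107, 6] 153 | 228 [104, 9] 147 | 229 [102, 8] 143 | 230 [100, 5] 149 | 231 [97, 12] 153 | 232 [95, 9] 146 | 233 [93, 7] 151 | 234 [91, 10] 153 | 235 [89, 8] 149 | 236 [87, 11] 145 | 237 [85, 9] 150 | 238 [83, 4] 144 | 239 [80, 7] 145 | 240 [78, 7] 151 | 241 [76, 8] 145 | 242 [74, 7] 150 | 243 [71, 11] 152 | 244 [69, 10] 150 | 245 [67, 9] 150 | 246 [65, 7] 149 | 247 [63, 7] 151 | 248 [61, 8] 153 | 249 [59, 5] 97 | 250 [56, 3] 57 | 251 [54, -4] 122 | 252 [52, -4] 131 | 253 [50, 2] 130 |
```

White spacers in the pan, in 1.4x top-image pixels: A (540,305), B (497,318), C (560,372) and D (513,385). The only lookalike is the blue one at (380,284), which I exclude. The pale fixture blocks at (230,387) and (280,387) are the guide and the stop. The gap measures about 58.5 mm, so three spacers fit. I start with D, the nearest to the fixture.

```bash
cat > d.py <<'E'
# usage: d.py x y z(mm) longaxis(deg): turn and shift (tool axes after turn)
import sys; from h import *
x,y,z,a=map(float,sys.argv[1:]); o=st(); M=rot(o['ee_rot'])
ya=np.degrees(np.arctan2(M[1,1],M[0,1])); t=(a-ya+90)%180-90
b=np.radians(ya+t); Y=np.array([np.cos(b),np.sin(b)]); X=np.array([-Y[1],Y[0]])
dx=np.array([x,y])-np.array(o['eef_pos'][:2])*1000
print('yaw',round(ya,2),'turn rad',round(-np.radians(t),4),'tilt',np.round(M[:,2],3),'shift mm x %.1f y %.1f z %.1f'%(dx@X,dx@Y,o['eef_pos'][2]*1000-z), 'q6',np.round(o['joint_positions'][5],2))
E
python3 -m creep '[[1,0,0,0,-0.149],[1,0,0,0,-0.149],[1,0,0,0,-0.149],[1,0,0,0,-0.149],[1,0,0,0,-0.149],[1,0,0,0,-0.149],[1,0,0,0,-0.149],[1,0,0,0,-0.149],[1,0,0,0,-0.149]]' 40
python3 d.py 497 -191 150 12.3
```

```text
time_s: 1.05
eef_pos: [0.2346, -0.4972, 0.2309]
ee_rot: [-0.0, 0.626, 0.78, 0.0]
force: [1.0, -0.2, 0.5]
width: 1.002
{'time_s': 1.05, 'eef_pos': [0.2346, -0.4972, 0.2309], 'ee_rot': [-0.0003, 0.6263, 0.7796, 0.0002], 'force': [0.9734, -0.2052, 0.4521], 'width': 1.0023}
yaw 12.44 turn rad 0.0024 tilt [-0.     0.001 -1.   ] shift mm x 243.2 y 321.6 z 80.9 q6 0.09
```

```bash
python3 -m creep '[[1,0.0243,0.0322,0.006,0],[1,0.0243,0.0322,0.006,0],[1,0.0243,0.0322,0.006,0],[1,0.0243,0.0322,0.006,0],[1,0.0243,0.0322,0.006,0],[1,0.0243,0.0322,0.006,0],[1,0.0243,0.0322,0.006,0],[1,0.0243,0.0322,0.006,0],[1,0.0243,0.0322,0.006,0],[1,0.0243,0.0322,0.006,0],[1,0,0,0,0],[1,0,0,0,0]]'
python3 d.py 497 -191 59 12.3
python3 - <<'E'
from h import *
p,d,c=cam('wrist'); save('w1',p,1.3); np.savez('w1.npz',p=p,d=d); print(c)
# predicted pixel of fisheye for tab top D and its neighbours
M=rot(c['orientation'])
for X in [(.497,-.191,.079),(.5174,-.2595,.079),(.599,-.1687,.079)]:
    q=M.T@(np.array(X)-c['origin']); th=np.arctan2(np.hypot(q[0],q[1]),q[2]); f=c['fx']*th/np.hypot(q[0],q[1]); print(np.round([1.3*(c['cx']+f*q[0]),1.3*(c['cy']+f*q[1])]))
E
```

```text
time_s: 2.25
eef_pos: [0.4986, -0.1916, 0.1708]
ee_rot: [-0.001, 0.628, 0.778, -0.0]
force: [-0.7, 0.1, -0.2]
width: 1.002
{'time_s': 2.25, 'eef_pos': [0.4986, -0.1916, 0.1708], 'ee_rot': [-0.0005, 0.6279, 0.7783, -0.0004], 'force': [-0.7187, 0.0861, -0.1948], 'width': 1.0018}
yaw 12.21 turn rad -0.0016 tilt [-0.001  0.    -1.   ] shift mm x 0.9 y -1.4 z 111.8 q6 0.85
{'fx': 325.19226210127806, 'fy': 325.19226210127806, 'cx': 278.74250857094546, 'cy': 213.19004848510025, 'origin': array([ 0.48163128, -0.11699235,  0.31285324]), 'orientation': array([0.15324656, 0.98242942, 0.10526128, 0.01637041])}
[361. 278.]
[370. 383.]
[531. 278.]
```

View pics/w1.png

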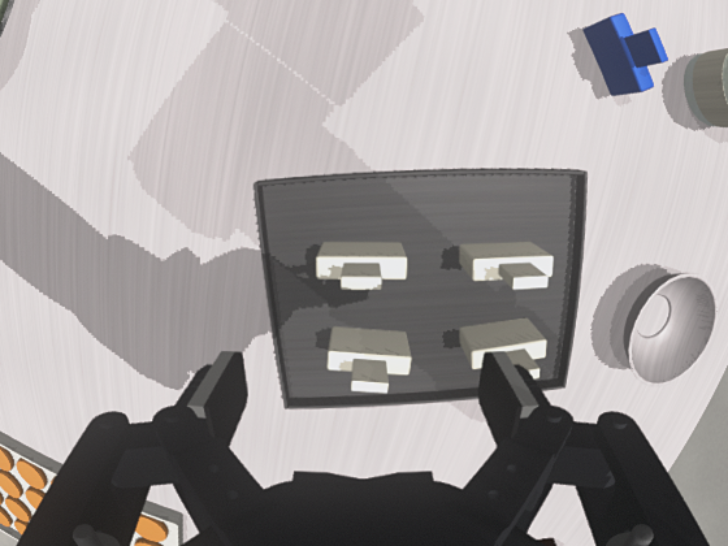

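Tab tops show at (361,283), (370,387) and (530,282). That agrees with my prediction to within about 3 mm, and the targets are the white spacers. The blue one is well away at (620,55).

```bash
python3 -m creep '[[1,0.001,-0.0015,0.03,0],[1,0,0,0.03,0],[1,0,0,0.03,0],[1,0,0,0.018,0],[1,0,0,0.01,0],[1,0,0,0,0],[-1,0,0,0,0],[-1,0,0,0,0],[-1,0,0,0,0],[-1,0,0,0,0],[-1,0,0,0,0],[-1,0,0,0,0]]' 40
python3 d.py 497 -191 59 12.3
```

```text
time_s: 3.5
eef_pos: [0.4976, -0.1919, 0.054]
ee_rot: [0.001, 0.629, 0.778, 0.0]
force: [-0.2, 0.4, 5.9]
width: 0.266
{'time_s': 3.5, 'eef_pos': [0.4976, -0.1919, 0.054], 'ee_rot': [0.0007, 0.6286, 0.7777, 0.0001], 'force': [-0.2147, 0.4478, 5.8551], 'width': 0.2665}
yaw 12.1 turn rad -0.0034 tilt [ 0.001 -0.001 -1.   ] shift mm x 1.0 y -0.4 z -5.0 q6 0.85
```

```bash
python3 -m creep '[[-1,0,0,-0.01,0],[-1,0,0,-0.03,0],[-1,0,0,-0.03,0],[-1,0,0,-0.04,0.11],[-1,0,0,0,0.11]]'
python3 d.py 492.5 183.6 59 -0.5
```

```text
time_s: 4.0
eef_pos: [0.4999, -0.1932, 0.1688]
ee_rot: [0.004, 0.712, 0.702, 0.001]
force: [0.1, 0.0, -0.8]
width: 0.273
{'time_s': 4.0, 'eef_pos': [0.4999, -0.1932, 0.1688], 'ee_rot': [0.0041, 0.7118, 0.7024, 0.0012], 'force': [0.1371, 0.0254, -0.7647], 'width': 0.273}
yaw -0.76 turn rad -0.0045 tilt [ 0.007 -0.004 -1.   ] shift mm x 376.7 y -10.6 z 109.8 q6 1.08
```

```bash
python3 -m creep '[[-1,0.0375,-0.0005,0,0],[-1,0.0375,-0.0005,0,0],[-1,0.0375,-0.0005,0,0],[-1,0.0375,-0.0005,0,0],[-1,0.0375,-0.0005,0,0],[-1,0.0375,-0.0005,0,0],[-1,0.0375,-0.0005,0,0],[-1,0.0375,-0.0005,0,0],[-1,0.0375,-0.0005,0,0],[-1,0.0375,-0.0005,0,0],[-1,0,0,0,0],[-1,0,0,0,0]]'
python3 -m creep '[[-1,0,0,0,0]]' >/dev/null
python3 d.py 492.5 183.6 59 -0.5
python3 - <<'E'
from m import *
p,d,c,P=rects('top',(.085,.14)); save('t2',p[190:360,60:330],2.8)
E
```

```text
time_s: 5.2
eef_pos: [0.4948, 0.1838, 0.1633]
ee_rot: [0.0, 0.71, 0.705, -0.0]
force: [-0.1, -0.5, -0.1]
width: 0.271
{'time_s': 5.3, 'eef_pos': [0.4951, 0.1825, 0.1632], 'ee_rot': [0.0, 0.7105, 0.7037, -0.0004], 'force': [0.2752, 0.0897, -1.5866], 'width': 0.2718}
yaw -0.56 turn rad -0.001 tilt [-0.001 -0.001 -1.   ] shift mm x 1.1 y -2.6 z 104.2 q6 1.79
[534. 205.] 2102 rgb [14  7  5] ctr [ 631.4 -560.4] size [382.5  94.4] ang 3.3 zmax [ 90. 108. 113.]
[260. 140.] 690 rgb [155 158 160] ctr [774.7  34.3] size [60.  59.7] ang 42.3 zmax [ 95. 100. 103.]
```

View pics/t2.png

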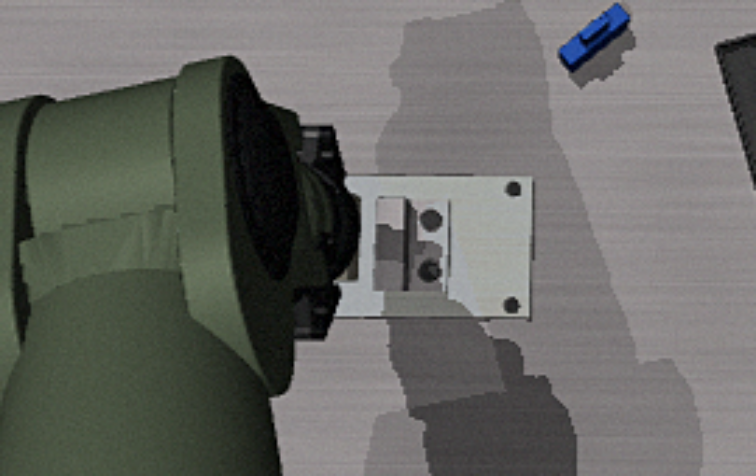

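Only the stop at (405,243) and part of the bed are visible; the arm hides the rest of the fixture. I'll go by the measured poses and lower until I feel contact.

```bash
python3 -m creep '[[-1,0.001,-0.0025,0.03,0],[-1,0,0,0.03,0],[-1,0,0,0.025,0],[-1,0,0,0.01,0],[-1,0,0,0.005,0],[-1,0,0,0,0]]'
python3 d.py 492.5 183.6 59 -0.5
python3 -m creep '[[-1,0,0,0.002,0],[-1,0,0,0.001,0],[-1,0,0,0,0]]'
python3 d.py 492.5 183.6 59 -0.5
```

```text
time_s: 5.95
eef_pos: [0.4931, 0.1838, 0.0635]
ee_rot: [0.0, 0.711, 0.704, -0.0]
force: [-0.2, -0.0, -0.9]
width: 0.27
{'time_s': 5.95, 'eef_pos': [0.4931, 0.1838, 0.0635], 'ee_rot': [0.0, 0.7106, 0.7036, -0.0], 'force': [-0.2099, -0.0008, -0.8928], 'width': 0.2696}
yaw -0.57 turn rad -0.0013 tilt [-0. -0. -1.] shift mm x -0.2 y -0.6 z 4.5 q6 1.8
time_s: 6.25
eef_pos: [0.4933, 0.1845, 0.0609]
ee_rot: [0.0, 0.71, 0.704, 0.001]
force: [-0.9, 0.4, 0.1]
width: 0.268
{'time_s': 6.25, 'eef_pos': [0.4933, 0.1845, 0.0609], 'ee_rot': [0.0003, 0.7103, 0.7039, 0.0005], 'force': [-0.8604, 0.4287, 0.1228], 'width': 0.2682}
yaw -0.51 turn rad -0.0002 tilt [ 0.001  0.    -1.   ] shift mm x -0.9 y -0.8 z 1.9 q6 1.8
```

```bash
python3 -m creep '[[-1,0,0,0.001,0],[-1,0,0,0.001,0],[-1,0,0,0.001,0],[-1,0,0,0,0]]'; python3 d.py 492.5 183.6 59 -0.5
```

```text
time_s: 6.65
eef_pos: [0.4933, 0.1846, 0.059]
ee_rot: [0.0, 0.71, 0.704, 0.001]
force: [-4.7, -0.8, 13.2]
width: 0.266
{'time_s': 6.65, 'eef_pos': [0.4933, 0.1846, 0.059], 'ee_rot': [0.0004, 0.7102, 0.704, 0.0006], 'force': [-4.7418, -0.8072, 13.2291], 'width': 0.2664}
yaw -0.51 turn rad -0.0001 tilt [ 0.001  0.    -1.   ] shift mm x -1.0 y -0.8 z -0.0 q6 1.8
```

Seated, with 13 N of contact at the predicted height. Release and go to C.

```bash
python3 -m creep '[[1,0,0,0,0],[1,0,0,0,0],[1,0,0,0,0],[1,0,0,0,0],[1,0,0,-0.02,0],[1,0,0,-0.045,0],[1,0,0,-0.045,0],[1,0,0,0,-0.1],[1,0,0,0,-0.047],[1,0,0,0,0]]'; python3 d.py 517.4 -259.5 56 8
```

```text
time_s: 7.65
eef_pos: [0.4929, 0.1843, 0.1675]
ee_rot: [0.0, 0.657, 0.754, 0.0]
force: [0.4, 0.0, 0.8]
width: 0.998
{'time_s': 7.65, 'eef_pos': [0.4929, 0.1843, 0.1675], 'ee_rot': [0.0001, 0.6567, 0.7541, 0.0002], 'force': [0.3637, 0.0413, 0.7741], 'width': 0.998}
yaw 7.9 turn rad -0.0018 tilt [ 0.  0. -1.] shift mm x -442.9 y -37.5 z 111.5 q6 1.65
```

Moving to C; on the way out of view I recheck the fixture from the top camera.

```bash
python3 -m creep '[[1,-0.0443,-0.0037,0,0],[1,-0.0443,-0.0037,0,0],[1,-0.0443,-0.0037,0,0],[1,-0.0443,-0.0037,0,0],[1,-0.0443,-0.0037,0,0],[1,-0.0443,-0.0037,0,0],[1,-0.0443,-0.0037,0,0],[1,-0.0443,-0.0037,0,0],[1,-0.0443,-0.0037,0,0],[1,-0.0443,-0.0037,0,0],[1,0,0,0,0],[1,0,0,0,0]]'; python3 d.py 517.4 -259.5 56 8
python3 - <<'E'
from m import *
p,d,c,P=rects('top',(.056,.09)); save('t3',p[190:360,60:330],2.8)
E
```

```text
time_s: 8.85
eef_pos: [0.5165, -0.2601, 0.1663]
ee_rot: [-0.001, 0.658, 0.753, 0.0]
force: [0.2, 0.3, 0.2]
width: 0.997
{'time_s': 8.85, 'eef_pos': [0.5165, -0.2601, 0.1663], 'ee_rot': [-0.001, 0.6578, 0.7532, 0.0001], 'force': [0.1627, 0.2763, 0.2046], 'width': 0.9971}
yaw 7.74 turn rad -0.0045 tilt [-0.001  0.001 -1.   ] shift mm x 0.4 y 1.0 z 110.3 q6 0.84
[542. 126.] 150 rgb [10  5  5] ctr [ 817.1 -576.4] size [ 6.8 82. ] ang 3.2 zmax [58. 70. 85.]
[515. 154.] 440 rgb [9 5 4] ctr [ 752.9 -513.3] size [130.9  12.9] ang 4.6 zmax [58. 69. 87.]
[261. 153.] 224 rgb [83 89 82] ctr [763.2  33.3] size [45.3 67.6] ang 3.9 zmax [58. 73. 86.]
[272. 200.] 59 rgb [ 29  57 121] ctr [653.3   9.9] size [ 8.1 24. ] ang 40.4 zmax [59. 76. 79.]
[387. 217.] 75 rgb [111 113 111] ctr [ 618.4 -232.8] size [23.4  8.8] ang 18.2 zmax [59. 77. 81.]
[357. 226.] 67 rgb [116 117 116] ctr [ 598.7 -168.4] size [23.1  8.4] ang 16.5 zmax [57. 78. 82.]
[401. 265.] 77 rgb [109 111 108] ctr [ 517.6 -259.8] size [23.4  9.8] ang 8.3 zmax [59. 77. 81.]
[135. 276.] 122 rgb [20 20 20] ctr [492.8 292.5] size [20.7 21.1] ang 0.2 zmax [62. 68. 72.]
[187. 276.] 71 rgb [117 118 118] ctr [493.4 183.8] size [25.3  8.4] ang 1.9 zmax [58. 83. 87.]
```

View pics/t3.png

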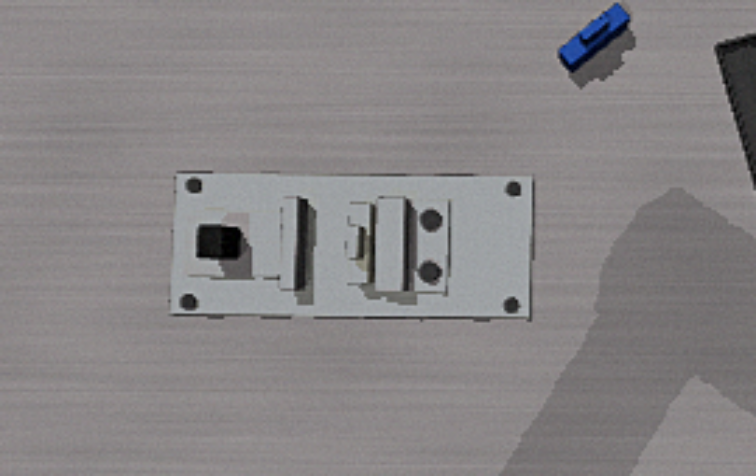

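The first spacer stands in the gap beside the stop, tab at (355,243), measured at (493.4, 183.8) mm as intended. Now pick C.

```bash
python3 -m creep '[[1,0.0005,0.001,0.03,0],[1,0,0,0.03,0],[1,0,0,0.03,0],[1,0,0,0.015,0],[1,0,0,0.006,0],[1,0,0,0,0],[-1,0,0,0,0],[-1,0,0,0,0],[-1,0,0,0,0],[-1,0,0,0,0],[-1,0,0,0,0],[-1,0,0,0,0]]' 40
python3 d.py 517.4 -259.5 59 8
python3 -m creep '[[-1,0,0,-0.01,0],[-1,0,0,-0.03,0],[-1,0,0,-0.03,0],[-1,0,0,-0.04,0.074],[-1,0,0,0,0.074],[-1,0,0,0,0]]'
python3 d.py 492.5 202.5 59 -0.5
```

```text
time_s: 10.1
eef_pos: [0.5184, -0.2593, 0.0569]
ee_rot: [0.001, 0.657, 0.754, 0.0]
force: [-0.6, -0.1, 5.5]
width: 0.268
{'time_s': 10.1, 'eef_pos': [0.5184, -0.2593, 0.0569], 'ee_rot': [0.0005, 0.6567, 0.7541, 0.0], 'force': [-0.6275, -0.0657, 5.5423], 'width': 0.2681}
yaw 7.9 turn rad -0.0018 tilt [ 0.001 -0.001 -1.   ] shift mm x -0.1 y -1.0 z -2.1 q6 0.84
time_s: 10.7
eef_pos: [0.5187, -0.2594, 0.168]
ee_rot: [0.001, 0.711, 0.704, 0.0]
force: [-0.1, -0.2, -0.8]
width: 0.271
{'time_s': 10.7, 'eef_pos': [0.5187, -0.2594, 0.168], 'ee_rot': [0.0013, 0.7106, 0.7036, 0.0003], 'force': [-0.1451, -0.2286, -0.8409], 'width': 0.2708}
yaw -0.57 turn rad -0.0012 tilt [ 0.002 -0.001 -1.   ] shift mm x 461.6 y -30.3 z 109.0 q6 0.99
```

```bash
python3 -m creep '[[-1,0.0461,-0.003,0,0],[-1,0.0461,-0.003,0,0],[-1,0.0461,-0.003,0,0],[-1,0.0461,-0.003,0,0],[-1,0.0461,-0.003,0,0],[-1,0.0461,-0.003,0,0],[-1,0.0461,-0.003,0,0],[-1,0.0461,-0.003,0,0],[-1,0.0461,-0.003,0,0],[-1,0.0461,-0.003,0,0],[-1,0,0,0,0],[-1,0,0,0,0]]'
python3 -m creep '[[-1,0,0,0,0]]' >/dev/null
python3 d.py 492.5 202.5 62 -0.5
```

```text
time_s: 11.9
eef_pos: [0.4915, 0.203, 0.1653]
ee_rot: [-0.0, 0.709, 0.705, -0.001]
force: [-0.3, -0.6, -0.1]
width: 0.268
{'time_s': 12.0, 'eef_pos': [0.4921, 0.2014, 0.1656], 'ee_rot': [-0.0003, 0.7107, 0.7035, -0.0009], 'force': [-0.0625, -0.5678, -0.53], 'width': 0.2703}
yaw -0.58 turn rad -0.0014 tilt [-0.002 -0.001 -1.   ] shift mm x 1.1 y 0.4 z 103.6 q6 1.83
```

```bash
python3 -m creep '[[-1,0.001,0,0.03,0],[-1,0,0,0.03,0],[-1,0,0,0.025,0],[-1,0,0,0.01,0],[-1,0,0,0.005,0],[-1,0,0,0.002,0],[-1,0,0,0.001,0],[-1,0,0,0,0]]'; python3 d.py 492.5 202.5 62 -0.5
```

```text
time_s: 12.8
eef_pos: [0.4934, 0.2034, 0.0642]
ee_rot: [0.0, 0.711, 0.704, 0.001]
force: [0.2, -0.0, -0.5]
width: 0.271
{'time_s': 12.8, 'eef_pos': [0.4934, 0.2034, 0.0642], 'ee_rot': [0.0004, 0.7107, 0.7035, 0.0007], 'force': [0.2476, -0.0156, -0.5358], 'width': 0.271}
yaw -0.58 turn rad -0.0014 tilt [ 0.002  0.    -1.   ] shift mm x -0.9 y -0.9 z 2.2 q6 1.83
```

```bash
python3 -m creep '[[-1,0,0,0.001,0],[-1,0,0,0.001,0],[-1,0,0,0.001,0],[-1,0,0,0,0]]'; python3 d.py 492.5 202.5 62 -0.5
```

```text
time_s: 13.2
eef_pos: [0.4931, 0.2037, 0.0619]
ee_rot: [0.0, 0.71, 0.704, 0.001]
force: [-3.7, -0.7, 11.5]
width: 0.269
{'time_s': 13.2, 'eef_pos': [0.4931, 0.2037, 0.0619], 'ee_rot': [0.0003, 0.7105, 0.7037, 0.0006], 'force': [-3.6787, -0.7128, 11.5134], 'width': 0.2689}
yaw -0.55 turn rad -0.0009 tilt [ 0.001  0.    -1.   ] shift mm x -1.2 y -0.5 z -0.1 q6 1.83
```

Seated at the predicted height, 11.5 N. Release and go to B.

```bash
python3 -m creep '[[1,0,0,0,0],[1,0,0,0,0],[1,0,0,0,0],[1,0,0,0,0],[1,0,0,-0.02,0],[1,0,0,-0.045,0],[1,0,0,-0.045,0],[1,0,0,0,-0.145],[1,0,0,0,-0.14],[1,0,0,0,0]]'; python3 d.py 598.8 -168.6 57 15.8
```

```text
time_s: 14.2
eef_pos: [0.4928, 0.2034, 0.1705]
ee_rot: [0.0, 0.604, 0.797, 0.0]
force: [-0.4, 0.3, -0.5]
width: 1.0
{'time_s': 14.2, 'eef_pos': [0.4928, 0.2034, 0.1705], 'ee_rot': [0.0002, 0.6036, 0.7973, 0.0002], 'force': [-0.3626, 0.3048, -0.5064], 'width': 1.0001}
yaw 15.74 turn rad -0.001 tilt [ 0.  0. -1.] shift mm x -386.8 y 0.8 z 113.5 q6 1.55
```

```bash
python3 -m creep '[[1,-0.043,0,0,0],[1,-0.043,0,0,0],[1,-0.043,0,0,0],[1,-0.043,0,0,0],[1,-0.043,0,0,0],[1,-0.043,0,0,0],[1,-0.043,0,0,0],[1,-0.043,0,0,0],[1,-0.043,0,0,0],[1,0,0,0,0],[1,0,0,0,0]]'; python3 d.py 598.8 -168.6 57 15.8
python3 - <<'E'
from m import *
p,d,c,P=rects('top',(.056,.09));
E
```

```text
time_s: 15.3
eef_pos: [0.5972, -0.1698, 0.1692]
ee_rot: [-0.001, 0.605, 0.796, -0.0]
force: [0.1, 1.0, -0.5]
width: 0.996
{'time_s': 15.3, 'eef_pos': [0.5972, -0.1698, 0.1692], 'ee_rot': [-0.001, 0.6052, 0.7961, -0.0001], 'force': [0.1006, 0.9899, -0.5098], 'width': 0.9963}
yaw 15.52 turn rad -0.0049 tilt [-0.002  0.001 -1.   ] shift mm x 0.7 y 1.9 z 112.2 q6 0.9
[542. 126.] 152 rgb [10  6  4] ctr [ 817.7 -576.3] size [ 7.6 81.3] ang 3.4 zmax [58. 70. 84.]
[524. 215.] 1388 rgb [9 5 4] ctr [ 628.  -522.9] size [381.   13.3] ang 4.6 zmax [58. 69. 86.]
[261. 153.] 221 rgb [85 92 85] ctr [762.5  33.5] size [44.7 67.4] ang 3.0 zmax [60. 73. 87.]
[272. 200.] 57 rgb [ 30  60 126] ctr [653.2   9.7] size [ 8.  23.6] ang 39.2 zmax [63. 76. 79.]
[357. 226.] 68 rgb [102 102  97] ctr [ 598.8 -168.8] size [23.   8.3] ang 15.7 zmax [60. 78. 81.]
[135. 276.] 123 rgb [21 21 21] ctr [492.8 292.2] size [20.9 21.4] ang 1.2 zmax [62. 68. 72.]
[178. 276.] 79 rgb [122 125 124] ctr [493.1 201.4] size [10.1 25.2] ang 89.9 zmax [58. 82. 86.]
[187. 276.] 69 rgb [123 125 126] ctr [493.4 183.9] size [25.2  7.9] ang 0.2 zmax [62. 83. 88.]
```

Both spacers stand in the gap, at y about 184 and 202, leaving room for the third at 221 ± 3 mm. Pick B.

```bash
python3 -m creep '[[1,0.0005,0.0015,0.03,0],[1,0,0,0.03,0],[1,0,0,0.03,0],[1,0,0,0.015,0],[1,0,0,0.006,0],[1,0,0,0,0],[-1,0,0,0,0],[-1,0,0,0,0],[-1,0,0,0,0],[-1,0,0,0,0],[-1,0,0,0,0],[-1,0,0,0,0]]' 40
python3 d.py 598.8 -168.6 59 15.8
python3 -m creep '[[-1,0,0,-0.01,0],[-1,0,0,-0.03,0],[-1,0,0,-0.03,0],[-1,0,0,-0.04,0.142],[-1,0,0,0,0.142],[-1,0,0,0,0]]'
python3 d.py 492.5 221.5 59 -0.5
```

```text
time_s: 16.55
eef_pos: [0.5997, -0.1685, 0.0601]
ee_rot: [0.001, 0.604, 0.797, 0.0]
force: [0.6, 0.4, 5.3]
width: 0.265
{'time_s': 16.55, 'eef_pos': [0.5997, -0.1685, 0.0601], 'ee_rot': [0.0007, 0.6036, 0.7973, 0.0002], 'force': [0.5521, 0.3823, 5.2551], 'width': 0.2649}
yaw 15.75 turn rad -0.0009 tilt [ 0.001 -0.001 -1.   ] shift mm x 0.2 y -0.9 z 1.1 q6 0.9
time_s: 17.15
eef_pos: [0.5997, -0.1685, 0.1711]
ee_rot: [0.001, 0.71, 0.704, 0.0]
force: [-0.7, -0.2, -0.2]
width: 0.264
{'time_s': 17.15, 'eef_pos': [0.5997, -0.1685, 0.1711], 'ee_rot': [0.0012, 0.7102, 0.704, 0.0005], 'force': [-0.6834, -0.2326, -0.1982], 'width': 0.2643}
yaw -0.5 turn rad -0.0 tilt [ 0.002 -0.001 -1.   ] shift mm x 389.1 y -110.6 z 112.1 q6 1.19
```

```bash
python3 -m creep '[[-1,0.039,-0.011,0,0],[-1,0.039,-0.011,0,0],[-1,0.039,-0.011,0,0],[-1,0.039,-0.011,0,0],[-1,0.039,-0.011,0,0],[-1,0.039,-0.011,0,0],[-1,0.039,-0.011,0,0],[-1,0.039,-0.011,0,0],[-1,0.039,-0.011,0,0],[-1,0.038,-0.011,0,0],[-1,0,0,0,0],[-1,0,0,0,0]]'
python3 -m creep '[[-1,0,0,0,0]]' >/dev/null
python3 d.py 492.5 221.5 65 -0.5
```

```text
time_s: 18.35
eef_pos: [0.4914, 0.2222, 0.1683]
ee_rot: [-0.0, 0.709, 0.705, -0.001]
force: [0.1, -0.3, -1.0]
width: 0.267
{'time_s': 18.45, 'eef_pos': [0.4923, 0.2209, 0.1686], 'ee_rot': [-0.0002, 0.7101, 0.7041, -0.0008], 'force': [-0.0073, 0.6849, 0.7317], 'width': 0.265}
yaw -0.48 turn rad 0.0004 tilt [-0.001 -0.001 -1.   ] shift mm x 0.6 y 0.2 z 103.6 q6 1.86
```

```bash
python3 -m creep '[[-1,0,0,0.025,0],[-1,0,0,0.02,0],[-1,0,0,0,0]]'; python3 d.py 492.5 221.5 65 -0.5
python3 -m creep '[[-1,0,0,0.01,0],[-1,0,0,0.01,0],[-1,0,0,0.01,0],[-1,0,0,0,0]]'; python3 d.py 492.5 221.5 65 -0.5
```

```text
time_s: 18.75
eef_pos: [0.4908, 0.2197, 0.1217]
ee_rot: [-0.001, 0.711, 0.703, -0.003]
force: [-1.5, -0.9, -0.2]
width: 0.268
{'time_s': 18.75, 'eef_pos': [0.4908, 0.2197, 0.1217], 'ee_rot': [-0.0012, 0.7108, 0.7033, -0.0025], 'force': [-1.5026, -0.9296, -0.1582], 'width': 0.2676}
yaw -0.61 turn rad -0.0019 tilt [-0.005 -0.002 -1.   ] shift mm x 1.9 y 1.7 z 56.7 q6 1.87
time_s: 19.15
eef_pos: [0.4917, 0.2214, 0.093]
ee_rot: [-0.001, 0.71, 0.704, -0.001]
force: [-0.0, -0.3, -0.0]
width: 0.262
{'time_s': 19.15, 'eef_pos': [0.4917, 0.2214, 0.093], 'ee_rot': [-0.0005, 0.7103, 0.7039, -0.001], 'force': [-0.0037, -0.3397, -0.0369], 'width': 0.2619}
yaw -0.52 turn rad -0.0003 tilt [-0.002 -0.001 -1.   ] shift mm x 0.1 y 0.8 z 28.0 q6 1.87
```

In the gap freely, forces near zero. Lower the rest.

```bash
python3 -m creep '[[-1,0,0,0.01,0],[-1,0,0,0.01,0],[-1,0,0,0.005,0],[-1,0,0,0.001,0],[-1,0,0,0.001,0],[-1,0,0,0,0]]'; python3 d.py 492.5 221.5 65 -0.5
```

```text
time_s: 19.75
eef_pos: [0.4928, 0.2218, 0.0674]
ee_rot: [0.0, 0.71, 0.704, 0.0]
force: [0.1, -0.4, -1.5]
width: 0.265
{'time_s': 19.75, 'eef_pos': [0.4928, 0.2218, 0.0674], 'ee_rot': [0.0001, 0.7103, 0.7039, 0.0001], 'force': [0.1397, -0.4427, -1.4578], 'width': 0.2646}
yaw -0.51 turn rad -0.0003 tilt [ 0.  0. -1.] shift mm x -0.3 y -0.3 z 2.4 q6 1.87
```

```bash
python3 -m creep '[[-1,0,0,0.001,0],[-1,0,0,0.001,0],[-1,0,0,0,0]]'; python3 d.py 492.5 221.5 65 -0.5
```

```text
time_s: 20.05
eef_pos: [0.4926, 0.2217, 0.0653]
ee_rot: [0.0, 0.71, 0.704, 0.0]
force: [0.3, -0.2, -0.7]
width: 0.274
{'time_s': 20.05, 'eef_pos': [0.4926, 0.2217, 0.0653], 'ee_rot': [0.0, 0.7103, 0.7039, 0.0], 'force': [0.306, -0.1539, -0.6505], 'width': 0.2744}
yaw -0.52 turn rad -0.0003 tilt [ 0. -0. -1.] shift mm x -0.2 y -0.1 z 0.3 q6 1.87
```

```bash
python3 -m creep '[[-1,0,0,0.001,0],[-1,0,0,0.001,0],[-1,0,0,0,0]]'
python3 -m creep '[[1,0,0,0,0],[1,0,0,0,0],[1,0,0,0,0],[1,0,0,0,0],[1,0,0,-0.02,0],[1,0,0,-0.045,0],[1,0,0,-0.025,0],[-1,0,0,0,0],[-1,0.03,0,0,0],[-1,0.035,0,0,0],[-1,0.035,0,0,0],[-1,0,0,0,0]]'; python3 d.py 492.5 322 35 -0.5
```

```text
time_s: 20.35
eef_pos: [0.4928, 0.222, 0.065]
ee_rot: [0.0, 0.71, 0.704, 0.001]
force: [-4.5, -0.9, 13.8]
width: 0.261
time_s: 21.55
eef_pos: [0.493, 0.3251, 0.1521]
ee_rot: [-0.001, 0.709, 0.705, 0.0]
force: [-1.1, -0.5, -0.0]
width: 0.145
{'time_s': 21.55, 'eef_pos': [0.493, 0.3251, 0.1521], 'ee_rot': [-0.0006, 0.7088, 0.7054, 0.0002], 'force': [-1.1007, -0.4687, -0.0493], 'width': 0.1445}
yaw -0.27 turn rad 0.0039 tilt [-0.001  0.001 -1.   ] shift mm x -3.1 y -0.4 z 117.1 q6 2.03
```

```bash
python3 -m creep '[[-1,0,0,0,0],[-1,0,0,0,0]]'
python3 - <<'E'
from h import *
p,d,c=cam('wrist'); save('w2',p,1.3)
p,d,c=cam('scene'); save('s2',p[60:260,200:380],3)
E
```

```text
time_s: 21.75
eef_pos: [0.4929, 0.3208, 0.1524]
ee_rot: [-0.0, 0.71, 0.704, -0.001]
force: [0.3, 0.5, -0.6]
width: 0.0
```

View pics/w2.png

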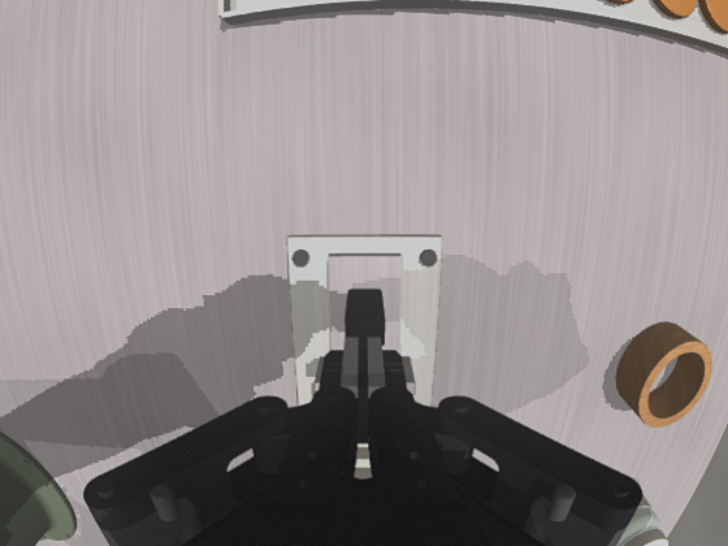

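View pics/s2.png

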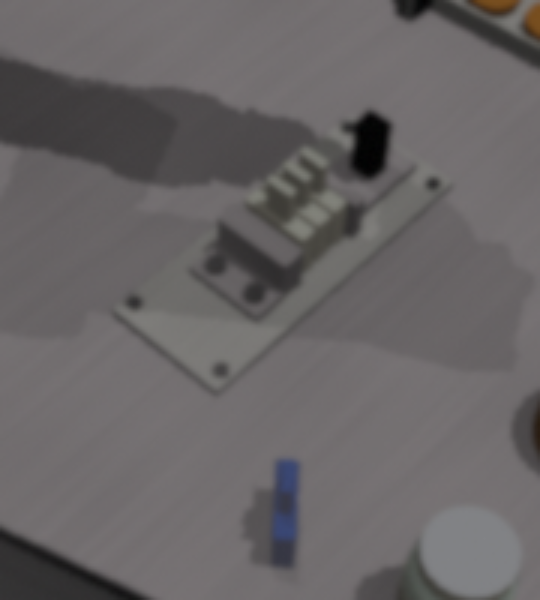

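The wrist view shows the closed fingers at (365,310) over the guide's foot. The scene view shows three tabs at (265,195), (290,180) and (315,160), all three spacers upright between stop and guide. Lower behind the post and push toward -y.

```bash
python3 -m creep '[[-1,0.003,0,0.03,0],[-1,0,0,0.03,0],[-1,0,0,0.03,0],[-1,0,0,0.017,0],[-1,0,0,0.008,0],[-1,0,0,0,0]]'; python3 d.py 492.5 314 35 -0.5
```

```text
time_s: 22.45
eef_pos: [0.493, 0.3237, 0.0374]
ee_rot: [-0.0, 0.711, 0.704, -0.001]
force: [0.6, 1.3, 0.0]
width: -0.005
{'time_s': 22.45, 'eef_pos': [0.493, 0.3237, 0.0374], 'ee_rot': [-0.0003, 0.7107, 0.7035, -0.001], 'force': [0.583, 1.2643, 0.0162], 'width': -0.005}
yaw -0.58 turn rad -0.0014 tilt [-0.002 -0.001 -1.   ] shift mm x -9.7 y -0.4 z 2.4 q6 2.04
```

```bash
python3 -m creep '[[-1,-0.004,0,0,0],[-1,-0.004,0,0,0],[-1,-0.003,0,0,0],[-1,-0.002,0,0,0],[-1,0,0,0,0]]'
python3 -m creep '[[-1,-0.002,0,0,0],[-1,-0.002,0,0,0],[-1,0,0,0,0]]'
python3 -m creep '[[-1,-0.0015,0,0,0],[-1,-0.0015,0,0,0],[-1,0,0,0,0]]'
```

```text
time_s: 22.95
eef_pos: [0.4941, 0.3121, 0.0391]
ee_rot: [0.0, 0.71, 0.704, 0.001]
force: [0.0, 1.9, 1.6]
width: -0.002
time_s: 23.25
eef_pos: [0.4939, 0.308, 0.0386]
ee_rot: [0.0, 0.71, 0.704, 0.001]
force: [0.1, 2.9, 1.5]
width: -0.001
time_s: 23.55
eef_pos: [0.4938, 0.3049, 0.0385]
ee_rot: [0.0, 0.71, 0.704, 0.001]
force: [1.7, 4.6, 2.9]
width: 0.0
```

```bash
for i in 1 2; do python3 -m creep '[[-1,-0.001,0,0,0],[-1,0,0,0,0]]'|sed -n 2,4p; done
```

```text
eef_pos: [0.4938, 0.304, 0.0385]
ee_rot: [0.0, 0.71, 0.704, 0.001]
force: [2.6, 4.7, 4.7]
eef_pos: [0.4937, 0.3029, 0.0384]
ee_rot: [0.0, 0.71, 0.704, 0.0]
force: [2.5, 4.8, 2.4]
```

```bash
for i in 1 2; do python3 -m creep '[[-1,-0.001,0,0,0],[-1,0,0,0,0]]'|sed -n 2,4p; done
```

```text
eef_pos: [0.4937, 0.3022, 0.0384]
ee_rot: [-0.0, 0.71, 0.704, 0.001]
force: [2.4, 5.1, 3.7]
eef_pos: [0.4937, 0.3023, 0.0385]
ee_rot: [-0.001, 0.71, 0.704, 0.001]
force: [1.7, 8.7, 2.5]
```

Closed at y=302.2. Now build up to a firm push.

```bash
for i in 1 2; do python3 -m creep '[[-1,-0.001,0,0,0],[-1,0,0,0,0]]'|sed -n 2,4p; done
```

```text
eef_pos: [0.4937, 0.3023, 0.0385]
ee_rot: [-0.002, 0.71, 0.704, 0.002]
force: [1.9, 11.1, 0.2]
eef_pos: [0.4937, 0.3023, 0.0386]
ee_rot: [-0.003, 0.71, 0.705, 0.003]
force: [1.0, 14.1, 0.2]
```

```bash
for i in 1 2; do python3 -m creep '[[-1,-0.0015,0,0,0],[-1,0,0,0,0]]'|sed -n 2,4p; done
python3 -m creep '[[-1,0,0,0,0],[-1,0,0,0,0],[-1,0,0,0,0],[-1,0,0,0,0],[-1,0,0,0,0],[-1,0,0,0,0],[-1,0,0,0,0],[-1,0,0,0,0]]'
python3 - <<'E'
from m import *
p,d,c=cam('scene'); save('s3',p[60:260,200:380],3)
rects('top',(.056,.09))
E
```

```text
eef_pos: [0.4937, 0.3023, 0.0386]
ee_rot: [-0.004, 0.709, 0.705, 0.004]
force: [2.6, 18.0, -1.2]
eef_pos: [0.4937, 0.3023, 0.0387]
ee_rot: [-0.005, 0.709, 0.705, 0.005]
force: [2.0, 22.2, -3.7]
time_s: 25.95
eef_pos: [0.4937, 0.3023, 0.0387]
ee_rot: [-0.005, 0.709, 0.705, 0.005]
force: [2.3, 22.5, -2.5]
width: -0.0
[542. 126.] 152 rgb [10  5  4] ctr [ 817.4 -575. ] size [ 7.8 81.4] ang 3.5 zmax [59. 69. 88.]
[524. 216.] 1407 rgb [9 5 4] ctr [ 628.2 -523.4] size [380.9  14.3] ang 4.7 zmax [58. 69. 87.]
[261. 153.] 229 rgb [81 88 81] ctr [762.8  33.4] size [45.5 67.5] ang 3.6 zmax [58. 72. 87.]
[272. 200.] 59 rgb [ 28  56 118] ctr [653.5   9.8] size [ 8.3 24.1] ang 39.2 zmax [59. 75. 79.]
[387. 217.] 76 rgb [110 111 110] ctr [ 618.1 -232.6] size [23.1  8.5] ang 17.0 zmax [59. 77. 82.]
[176. 276.] 155 rgb [108 110 108] ctr [493.5 206. ] size [27.3 25.7] ang 4.1 zmax [58. 83. 87.]
[141. 276.] 119 rgb [4 4 4] ctr [492.1 283.4] size [22.4 24.6] ang 1.3 zmax [61. 68. 72.]
[188. 276.] 71 rgb [116 118 117] ctr [492.4 181.7] size [ 9.8 23.5] ang 83.3 zmax [63. 83. 87.]
```

View pics/s3.png

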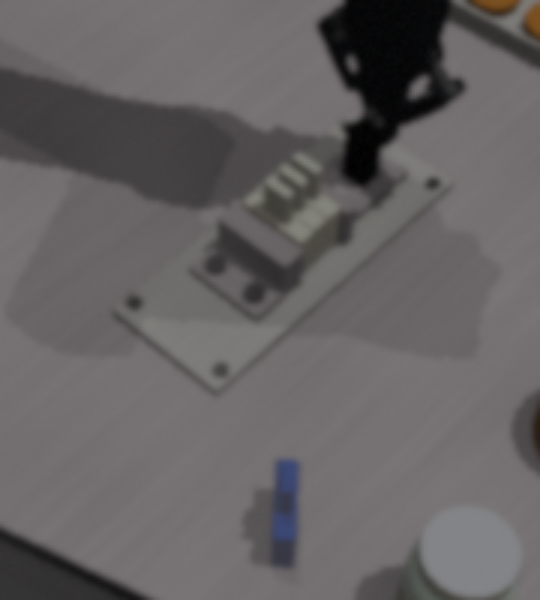

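The stack is closed: three tabs side by side at (275-310,160-210), the fingers on the post at (360,160), a steady push of 22 N, and the guide moved about 10 mm. The fourth spacer stands in the pan.

```bash
python3 -c "
from h import *
st(); print(job.hand_in())"
```

```text
{'time_s': 26.05, 'eef_pos': [0.4937, 0.3023, 0.0387], 'ee_rot': [-0.0047, 0.709, 0.7052, 0.0049], 'force': [1.8337, 21.743, -3.1782], 'width': -0.0059}
the job is handed in; nothing more can be done
None
```

I handed the job in at 26 s with the gap filled and the closed fingers holding the guide on the stack at a steady 22 N. No verdict was reported.

- **Spacers:** the gap measured about 58.5 mm, so I stood three white spacers in it, each lowered until it touched down and then let go. About 10.5 mm was left, too little for a fourth. The spare still stands in the pan.
- **Closing up:** pushing on the black post, I felt only the spring (up to about 5 N) until the guide stopped dead. The force then rose to 22 N with no further travel, so the stack is tight. The guide moved about 9–10 mm, which leaves it near 25 mm on the bed's y axis; the limit is 16.5 mm.
- **Last checks:** the last pictures show three upright, adjacent spacers between stop and guide. The jar was still in place; I didn't measure the cardboard roll or bowl again, but the arm's moves stayed well clear of both.
- **Disagreements:** the wrist camera put the spacers about 3 mm from where the top camera did. I used the top camera throughout. The second spacer's tab read about 2 mm off where the arm set it down, within the clearance. The contact force between spacers, stop and guide can't be measured directly, so I inferred it from the wrist force.

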